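# Dial open the medicines strongbox

## Task

Open the grey medicines strongbox by its combination: turn the dial left (anticlockwise) to the second mark left of the long zero mark and pause there, turn it right, back past zero, to the first mark right of zero and pause, then turn it left again beyond the second mark until you feel it come up against its sprung stop, and hold it lightly against the stop for a moment without forcing the lock. Then let go of the dial, slide the hatch beside it fully open, away from the dial, and let go, leaving the dial where it unlocked and everything else on the counter undisturbed.

Things in the scene. Friction and masses are not known exactly. Their poses are not given: they have to be found in the camera images.
- strongbox: Grey painted box fixed to the counter, 200 (x) x 320 (y) x 100 mm high; origin at the centre of its underside. On its top are the dial, with its axis at (0, 85) mm in the box's frame, and beside it the sliding hatch. Two steel guide rails, 8 mm wide, their tops 110 mm above the counter, run along the hatch at x = +-69 mm.
- zero_mark (a point): The long, wide zero mark on the flat black ring round the dial, 55 mm from the dial axis in the box's +x direction, 103 mm above the counter. The ring is 128 mm in diameter and fixed, with 12 white marks near its rim, one every 30 degrees; the other 11 are shorter and thinner.
- dial: Combination dial, turns about its upright z axis; origin on that axis, 105 mm above the counter; x along the pointer. Dark disc of 90 mm diameter, 12 mm thick, with an upright aluminium grip bar across it: 14 mm thick (along the dial's y), from x = -32 to a pointed end at x = +31 mm, top 36 mm above the disc. Friction about 0.06 N m; it stays where it is left.
- dial_grip (a point): Point on the dial's axis inside the grip bar, 13 mm below the bar's top, 23 mm above the disc: 140 mm above the counter.
- pointer_tip (a point): Top of the bar's pointed end, which shows the number set, 31 mm from the dial axis, 153 mm above the counter. A black line on the bar's top and a short white line on the disc also run from the axis towards this end.
- spindle (a joint): Dial angle, rad: 0 with the pointer at the zero mark, growing left (anticlockwise from above). One mark is 0.524: second left = 1.047, first right = -0.524. Starts within 0.3 of 0; cannot pass -0.9. On the left a sprung stop, not to be seen, lies somewhere from 1.35 to 1.80: feel for it. Past first touch the moment rises 6 N m/rad above friction; it acts at 40 mm, so 0.04 N m is 1 N. 5 to 15 N is a good touch.
- hatch_grip (a point): Middle of the hatch's grip, 8 mm below its top, 130 mm above the counter. The grip is an upright black ridge, 60 (box x) x 16 (box y) x 32 mm high, in the middle of the hatch, an aluminium plate 124 x 85 x 5 mm whose top is 106 mm above the counter. It moves with the hatch.
- hatch (a joint): How far the hatch is open, m: 0 shut, 0.070 fully open (end of travel). It slides level along the box's -y, away from the dial; friction about 2.5 N. Locked while the dial is below about 1.25 rad: then it has 3 mm of play and is blocked. Free with the dial at its stop; let go there, the dial springs back only to near first touch.
- carton_low: Low white medicine carton with blue band, 45 x 110 x 60 mm high, loose, close behind the box; origin at the centre of its underside; to be left alone.
- carton_flat: Flat white carton with grey band, 70 x 130 x 40 mm, loose; origin at the centre of its underside; to be left alone.
- pill_bottle: Amber pill jar with white cap, 48 mm diameter, 85 mm high, loose, standing close in front of the box; origin at the centre of its underside; to be left alone.
- dose_cup: Small clear dosing cup, 44 mm diameter, 35 mm high, loose, close behind the box; origin at the centre of its underside; to be left alone.
- spatula: Spatula lying on the counter, loose; origin at the centre of its underside; to be left alone.

How it is judged:
By the outcome, as a careful person would: the job done as asked, in the order asked, and still so for the second after the job is handed in, with the robot touching nothing.
It also fails if it takes over 70 s, if anything falls off the work surface, if the arm or the gripper's body presses on something with over 40 N, if the wrist force passes 120 N, or if a joint passes its speed limit or range.

## Robot

A 6-joint arm with a two-finger parallel gripper is mounted at the origin on the work surface. World frame = base frame: x ahead of the robot, y to its left, z up, the work surface at z = 0. Lengths are in m, angles in rad, forces in N, time in s.
With the tool pointing down it reaches from about 0.25 to 0.775 m from the base axis. Payload 8.9 kg.
Tool frame: the origin (TCP) lies on the centre line of the jaws, within the pads' length; the fingertips stand 22 mm ahead of it and the grasp point (between the pads) lies 3 mm ahead of it; y points along the fingers, x is the direction in which the jaws open and shut, and the axes are right-handed (so a half turn about y gives the same grasp; the last joint's range is limited). The gripper opens to 85 mm and grips with 20 to 120 N. Pads are 22 mm wide; open, the fingers measure 114 mm over their backs; the gripper's body (76 mm by 85 mm) begins 54 mm behind the grasp point. The pads swing forward as they close: fully open they stand 13 mm farther back than shut.
Start: joints at [1.19, 0.291, -0.153, 1.127, 0, 1.431], TCP at [0.126, 0.51, 0.253] pointing down, gripper open.
Joint ranges: [-2.52, 2.52], [-0.91, 1.74], [-1.3, 1.37], [-1.96, 2.02], [-1.52, 1.47], [-3.14, 3.14]. Speed limits (rad/s): [2.22, 2.22, 2.79, 3.14, 3.14, 3.14].

## Interface

Orientations are given as a rotation vector (axis times angle).
In Python, from workcell import r, solve_ik, sensors, cams gives the robot as it stands. Calls block until the motion is done:
- r.goto(position, orientation): joint-space move of the TCP to a pose.
- r.line_to(position, frame=None, max_speed=0.15, until_force=None): straight line of the TCP; frame=None keeps the orientation; max_speed is the mean speed in m/s. With until_force (N) it stops when the force on the tool has changed by that much, and returns True; else False.
- r.move_joints(angles): joint-space move.
- r.gripper_open() and r.gripper_close(strength=None): open the fingers fully, or close them until they stop; strength is the grip in N (None keeps the last).
- r.sleep(seconds).
- solve_ik(position, orientation): joint angles nearest the present ones, or None.
- sensors.state(): the state.
- cams.capture(name): name is "scene" or "side" or "wrist"; returns (picture, depth): 420x560x3 uint8, red, green, blue; 420x560 float32, m along the optical axis (not along the pixel's ray), 0 where there is no reading.
- cams.camera_model(name): a dict with "fx", "fy", "cx", "cy" (pixels), "camera_from_world" (4x4, takes a point from world to camera coordinates); the wrist camera has in their place "hand_eye" (4x4, takes a point from camera to tool coordinates, whose origin is the TCP and whose axes are the tool frame's). Camera axes: x right, y up, looking along -z (the intrinsics and any distortion apply to the point x, -y, -z); pixel columns grow to the right and rows downward; lengths in m; the calibration is good to about 2 mm. A picture is of the moment at which its call begins: read the wrist's pose just before it. camera_model takes no time and is no camera call.
A pose or a line that the arm cannot do raises r.Unreachable and nothing moves.
- r.hand_in(): hands the job in, once; it reports no verdict.
The state is a dict: "time_s": time; "joint_positions": joint angles; "qd": joint speeds; "tau": joint torques, N m; "tool_pos": TCP position; "orientation": TCP orientation; "contact_force": force on the tool from outside, world axes, zero at the start; "wrist_torque": the same for the moment, N m; "opening": finger opening in m.
Only numpy, scipy, OpenCV 4.12 (cv2) and the standard library are available. Lean on these libraries where they do the work, as an engineer would, in place of code of your own. Each camera call takes 0.05 s, during which the arm holds its last target.

## Working session

There is one attempt and no reset: what is moved stays moved. The work goes in short steps, each a Python script; the robot and the scene stay as the last script left them, time stands still between calls to the robot, and variables do not carry over. Pictures are saved under pics/ and viewed, and the job is handed in when it is done.

```bash
ls; mkdir -p pics; python3 - <<'E'
from workcell import r, solve_ik, sensors, cams
import cv2
s=sensors.state();print({k:(v if not hasattr(v,'__len__') else [round(float(x),3) for x in v]) for k,v in s.items()})
for n in("scene","side","wrist"):
    im,d=cams.capture(n);cv2.imwrite(f"pics/{n}0.png",im[:,:,::-1]);
    import numpy as np; np.save(f"pics/{n}0.npy",d)
    print(n,cams.camera_model(n))
E
```

```text
pics
{'time_s': 0.0, 'joint_positions': [1.19, 0.291, -0.154, 1.127, 0.0, 1.431], 'qd': [0.001, -0.001, -0.0, 0.001, -0.002, 0.001], 'tau': [-0.002, -53.715, 33.137, 0.016, -0.0, -0.0], 'tool_pos': [0.126, 0.509, 0.253], 'orientation': [-1.315, -1.028, 1.03], 'contact_force': [-0.018, -0.514, -0.523], 'wrist_torque': [-0.054, -0.005, 0.037], 'opening': 0.08570460683617363}
scene {'fx': 475.91204148108346, 'fy': 475.91204148108346, 'cx': 276.80643570629695, 'cy': 212.19201481854748, 'camera_from_world': array([[-2.65454516e-01,  9.64123007e-01,  8.53126757e-04,
         1.23506238e-01],
       [-7.51851080e-01, -2.07562892e-01,  6.25809556e-01,
         3.44083279e-01],
       [ 6.03534468e-01,  1.65482549e-01,  7.79975431e-01,
        -1.55471580e+00],
       [ 0.00000000e+00,  0.00000000e+00,  0.00000000e+00,
         1.00000000e+00]])}
side {'fx': 385.1117101414338, 'fy': 385.1117101414338, 'cx': 279.89321754165496, 'cy': 204.78996355781823, 'camera_from_world': array([[-9.62115971e-01, -2.72639025e-01, -9.05978199e-04,
         5.34954745e-01],
       [ 1.71024235e-01, -6.06108724e-01,  7.76777269e-01,
        -1.78888956e-01],
       [-2.12328919e-01,  7.47194872e-01,  6.29774764e-01,
        -9.82638690e-01],
       [ 0.00000000e+00,  0.00000000e+00,  0.00000000e+00,
         1.00000000e+00]])}
wrist {'fx': 338.5343105849619, 'fy': 338.5343105849619, 'cx': 285.1125407832502, 'cy': 209.19801845507263, 'hand_eye': array([[ 9.99999399e-01, -1.09230857e-03,  9.46437640e-05,
        -2.56638797e-04],
       [ 4.45326405e-04,  3.25773705e-01, -9.45447669e-01,
        -1.19917416e-01],
       [ 1.00188815e-03,  9.45447143e-01,  3.25773995e-01,
         8.46976044e-02],
       [ 0.00000000e+00,  0.00000000e+00,  0.00000000e+00,
         1.00000000e+00]])}
```

View pics/scene0.png

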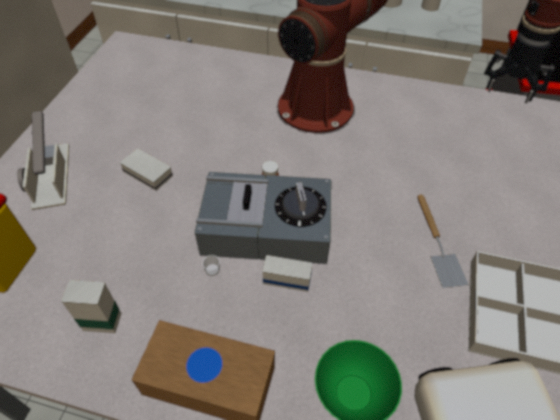

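View pics/side0.png

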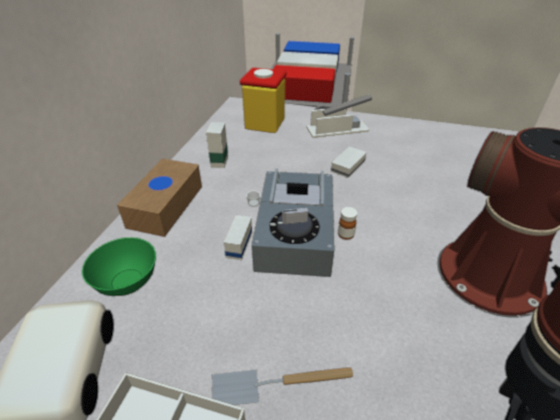

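View pics/wrist0.png

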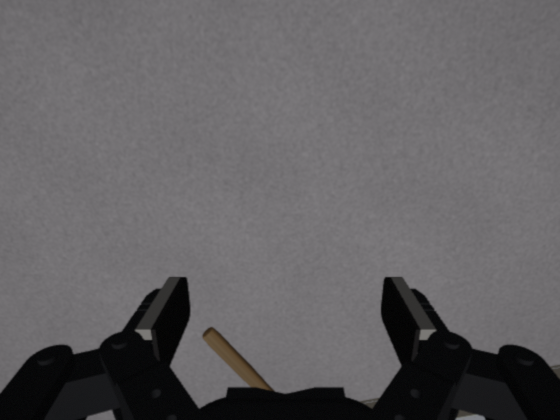

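```bash
python3 - <<'E'
import cv2
a=cv2.imread("pics/scene0.png")[150:300,180:360];cv2.imwrite("pics/sc_c.png",cv2.resize(a,None,fx=4.4,fy=4,interpolation=cv2.INTER_CUBIC) if 0 else cv2.resize(a,(720,600),interpolation=cv2.INTER_CUBIC))
a=cv2.imread("pics/side0.png")[160:280,220:380];cv2.imwrite("pics/si_c.png",cv2.resize(a,(800,600),interpolation=cv2.INTER_CUBIC))
E
```

```text
(no output)
```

View pics/sc_c.png

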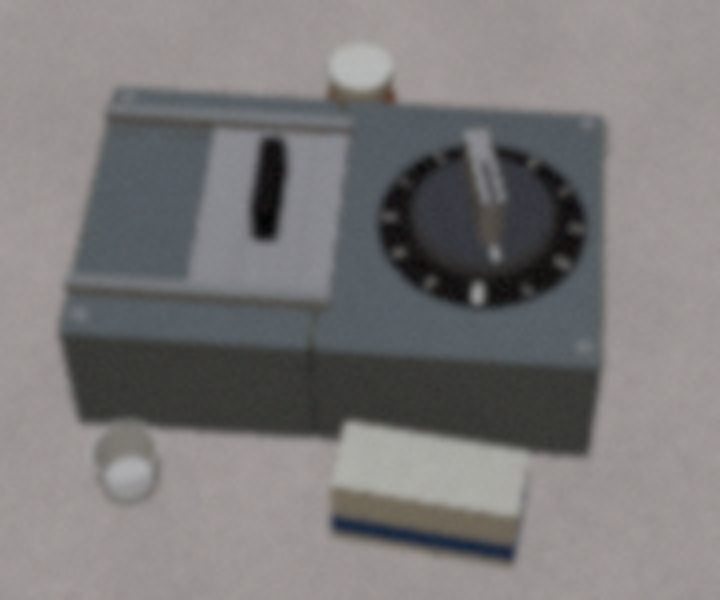

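View pics/si_c.png

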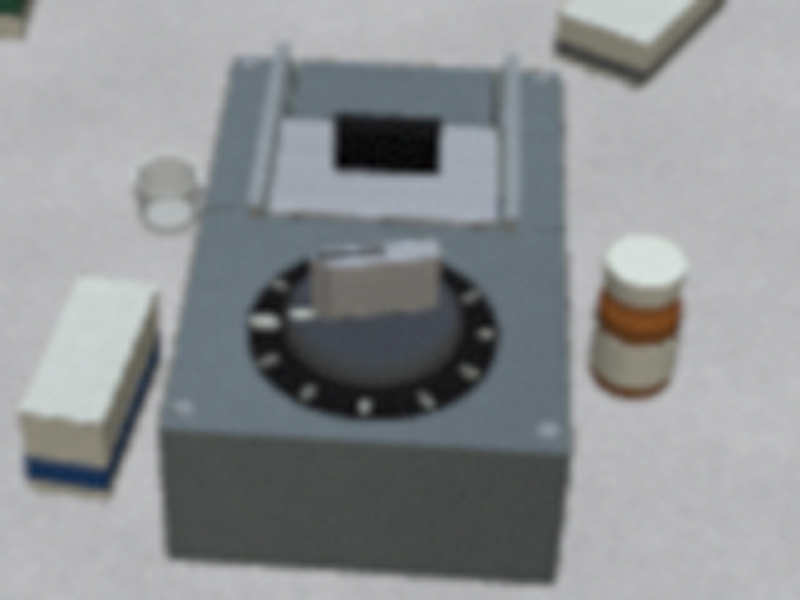

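```bash
cat > h.py <<'E'
import numpy as np, cv2
from scipy.optimize import least_squares
def ray(m,uv,z):
    T=m["camera_from_world"];R=T[:3,:3];t=T[:3,3];c=-R.T@t
    d=R.T@np.array([(uv[0]-m["cx"])/m["fx"],-(uv[1]-m["cy"])/m["fy"],-1])
    return (c+d*(z-c[2])/d[2])
E
python3 - <<'E'
from h import *
from workcell import cams
M={n:cams.camera_model(n) for n in("scene","side")}
o=lambda n,c:(180+c[0]/4,150+c[1]/4) if n=="scene" else (220+c[0]/5,160+c[1]/5)
P=[("scene",(605,117),(-.1,.16),.1),("scene",(597,365),(.1,.16),.1),("scene",(63,335),(.1,-.16),.1),("scene",(113,92),(-.1,-.16),.1),
("side",(163,432),(.1,.16),.1),("side",(568,452),(-.1,.16),.1),("side",(235,58),(.1,-.16),.1),("side",(563,72),(-.1,-.16),.1),
("scene",(478,293),(.055,.085),.103),("side",(265,321),(.055,.085),.103)]
W=[ray(M[n],o(n,c),z)[:2] for n,c,b,z in P]
B=[b for _,_,b,_ in P]
def f(p,idx):
    c,s=np.cos(p[2]),np.sin(p[2]);R=np.array([[c,-s],[s,c]])
    return np.concatenate([R@B[i]+p[:2]-W[i] for i in idx])
for idx in(range(10),[0,1,2,3,8],[4,5,6,7,9]):
    q=least_squares(lambda p:f(p,idx),[.5,0,0]);print(q.x,(q.fun*1000).round(1))
    x=q.x
    c,s=np.cos(x[2]),np.sin(x[2]);R=np.array([[c,-s],[s,c]])
    print("dial",R@[0,.085]+x[:2],"hatch",R@[0,-.04]+x[:2])
for n,pts in(("scene",[(490,196),(480,132)]),("scene",[(270,140)]),("side",[(312,256),(440,245)])):
    for p in pts: print(n,p,ray(M[n],o(n,p),.153))
# disc white line
print(ray(M["scene"],o("scene",(495,252)),.117),ray(M["side"],o("side",(303,314)),.117))
for n,p in(("scene",(270,175)),("side",(388,130))): print("hatch top",ray(M[n],o(n,p),.138))
E
```

```text
[ 0.51729979 -0.01446904  0.19385358] [-5.9 -1.6 -1.6  3.2 -1.8 -6.4 -7.4 -4.5  6.3  1.2 -1.1  2.2  6.3  0.5
  4.4  1.2 -1.  -1.   1.8  5.2]
dial [0.50092524 0.06893883] hatch [ 0.52500546 -0.05371981]
[ 0.52093321 -0.01245438  0.19892413] [-3.  -0.3  1.2  5.6  2.6 -3.7 -2.9 -2.8  2.1  1.2]
dial [0.50413595 0.0708694 ] hatch [ 0.5288378  -0.05166557]
[ 0.51366759 -0.01648365  0.1888379 ] [ 3.5 -1.2 -4.   0.8  2.  -2.1 -0.2 -0.4 -1.3  3. ]
dial [0.49771159 0.06700531] hatch [ 0.52117629 -0.05577257]
scene (490, 196) [0.52273948 0.07768031 0.153     ]
scene (480, 132) [0.47549373 0.06022764 0.153     ]
scene (270, 140) [ 0.51505377 -0.05887338  0.153     ]
side (312, 256) [0.5280257  0.07579251 0.153     ]
side (440, 245) [0.46961994 0.05055254 0.153     ]
[0.53410443 0.0850318  0.117     ] [0.53165734 0.07910038 0.117     ]
hatch top [ 0.52914369 -0.05514542  0.138     ]
hatch top [ 0.52153235 -0.055482    0.138     ]
```

```bash
cat >> h.py <<'E'
from scipy.spatial.transform import Rotation as Ro
def ori(a):
    c,s=np.cos(a),np.sin(a)
    return Ro.from_matrix(np.array([[c,0,-s],[s,0,c],[0,-1,0]])).as_rotvec()
def W2P(m,state,P):
    "world->wrist pixel"
    R=Ro.from_rotvec(state["orientation"]).as_matrix();H=m["hand_eye"]
    pt=R.T@(np.asarray(P)-state["tool_pos"]);pc=H[:3,:3].T@(pt-H[:3,3])
    return np.array([m["cx"]+m["fx"]*pc[0]/-pc[2],m["cy"]+m["fy"]*pc[1]/pc[2]])
def show(s): return {k:np.round(np.asarray(s[k],float),3).tolist() for k in("time_s","tool_pos","contact_force","wrist_torque","opening","joint_positions")}
E
python3 - <<'E'
from h import *
from workcell import *
s=sensors.state();R=Ro.from_rotvec(s["orientation"]).as_matrix();print("a0",np.arctan2(R[1,0],R[0,0]),R.round(2))
for z in(.145,.32):
  for a in np.arange(-3.14,3.2,.26):
    q=solve_ik(np.array([.501,.069,z]),ori(a)); print(z,round(a,2),None if q is None else np.round(q,2))
E
```

```text
a0 1.3289897853001096 [[ 0.24 -0.   -0.97]
 [ 0.97 -0.    0.24]
 [-0.   -1.    0.  ]]
0.145 -3.14 [-0.01  0.35 -0.38  0.84  0.   -1.58]
0.145 -2.88 [-0.01  0.35 -0.38  0.84  0.   -1.84]
0.145 -2.62 [-0.01  0.35 -0.38  0.84  0.   -2.1 ]
0.145 -2.36 [-0.01  0.35 -0.38  0.84  0.   -2.36]
0.145 -2.1 [-0.01  0.35 -0.38  0.84  0.   -2.62]
0.145 -1.84 [-0.01  0.35 -0.38  0.84  0.   -2.88]
0.145 -1.58 [-0.01  0.35 -0.38  0.84  0.   -3.14]
0.145 -1.32 [-0.01  0.35 -0.38  0.84  0.    2.88]
0.145 -1.06 [-0.01  0.35 -0.38  0.84  0.    2.62]
0.145 -0.8 [-0.01  0.35 -0.38  0.84  0.    2.36]
0.145 -0.54 [-0.01  0.35 -0.38  0.84  0.    2.1 ]
0.145 -0.28 [-0.01  0.35 -0.38  0.84  0.    1.84]
0.145 -0.02 [-0.01  0.35 -0.38  0.84 -0.    1.58]
0.145 0.24 [-0.01  0.35 -0.38  0.84  0.    1.32]
0.145 0.5 [-0.01  0.35 -0.38  0.84  0.    1.06]
0.145 0.76 [-0.01  0.35 -0.38  0.84  0.    0.8 ]
0.145 1.02 [-0.01  0.35 -0.38  0.84  0.    0.54]
0.145 1.28 [-0.01  0.35 -0.38  0.84  0.    0.28]
0.145 1.54 [-0.01  0.35 -0.38  0.84  0.    0.02]
0.145 1.8 [-0.01  0.35 -0.38  0.84  0.   -0.24]
0.145 2.06 [-0.01  0.35 -
[... 726 characters left out ...]
0.23 -0.07  1.28  0.    2.1 ]
0.32 -0.28 [-0.01  0.23 -0.07  1.28  0.    1.84]
0.32 -0.02 [-0.01  0.23 -0.07  1.28 -0.    1.58]
0.32 0.24 [-0.01  0.23 -0.07  1.28  0.    1.32]
0.32 0.5 [-0.01  0.23 -0.07  1.28  0.    1.06]
0.32 0.76 [-0.01  0.23 -0.07  1.28  0.    0.8 ]
0.32 1.02 [-0.01  0.23 -0.07  1.28  0.    0.54]
0.32 1.28 [-0.01  0.23 -0.07  1.28  0.    0.28]
0.32 1.54 [-0.01  0.23 -0.07  1.28  0.    0.02]
0.32 1.8 [-0.01  0.23 -0.07  1.28  0.   -0.24]
0.32 2.06 [-0.01  0.23 -0.07  1.28  0.   -0.5 ]
0.32 2.32 [-0.01  0.23 -0.07  1.28  0.   -0.76]
0.32 2.58 [-0.01  0.23 -0.07  1.28  0.   -1.02]
0.32 2.84 [-0.01  0.23 -0.07  1.28  0.   -1.28]
0.32 3.1 [-0.01  0.23 -0.07  1.28  0.   -1.54]
```

```bash
python3 - <<'E'
from h import *
from workcell import *
for i,(p,a) in enumerate([((.501,.069,.30),1.96),((.501,.069,.30),.4)]):
    r.goto(np.array(p),ori(a)); s=sensors.state();print(show(s))
    im,d=cams.capture("wrist");np.savez(f"pics/w{i}.npz",d=d,p=s["tool_pos"],o=s["orientation"])
    cv2.imwrite(f"pics/w{i}.png",im[:,:,::-1]);cv2.imwrite(f"pics/w{i}b.png",cv2.resize(im[:,:,::-1],(800,600),interpolation=cv2.INTER_CUBIC))
E
```

```text
{'time_s': 2.233, 'tool_pos': [0.501, 0.07, 0.3], 'contact_force': [1.418, 0.757, 0.133], 'wrist_torque': [0.02, 0.021, 0.014], 'opening': 0.086, 'joint_positions': [-0.007, 0.232, -0.109, 1.23, 0.0, -0.396]}
{'time_s': 3.675, 'tool_pos': [0.501, 0.069, 0.3], 'contact_force': [0.273, 0.83, -0.208], 'wrist_torque': [-0.027, -0.024, -0.04], 'opening': 0.086, 'joint_positions': [-0.007, 0.232, -0.109, 1.23, 0.0, 1.162]}
```

View pics/w0b.png

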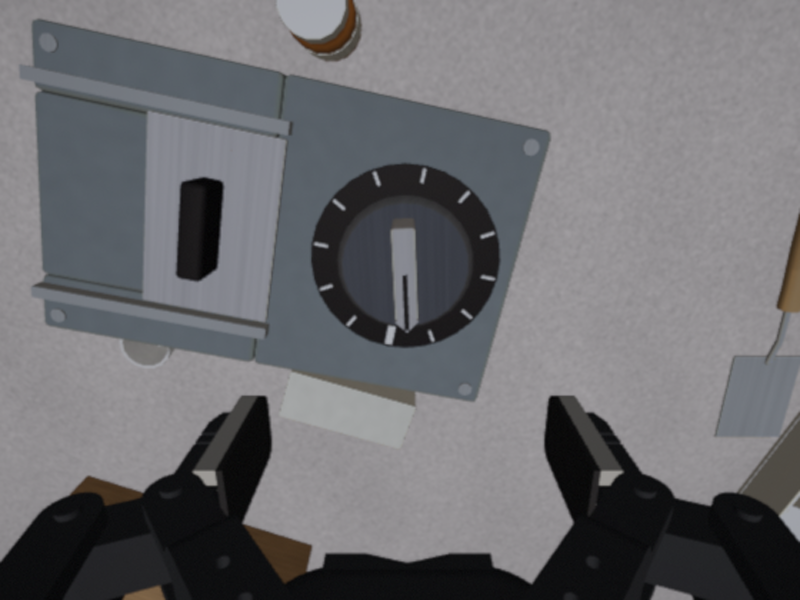

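View pics/w1b.png

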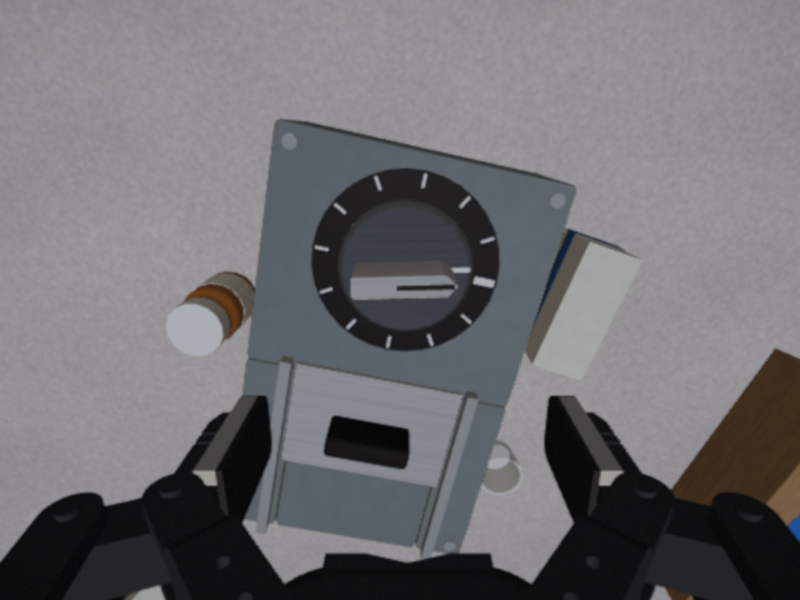

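```bash
cat > fit.py <<'E'
from h import *
from workcell import cams
m=cams.camera_model("wrist");S=[]
for i in(0,1):
    f=np.load(f"pics/w{i}.npz");S.append(dict(tool_pos=f["p"],orientation=f["o"]))
C=[("c",b) for b in((-.1,.16),(.1,.16),(.1,-.16),(-.1,-.16))]
k=1.4286
obs=[]
for v,uv,b in[(0,(549,130),(-.1,.16)),(0,(475,401),(.1,.16)),(0,(46,325),(.1,-.16)),(0,(33,19),(-.1,-.16)),
  (1,(277,120),(-.1,.16)),(1,(576,187),(.1,.16))]: obs.append((v,uv,"b",(*b,.1)))
m0=[(390,335),(431,336),(463,0),]
mk0=[((390,335),0),((431,336),1),((467,316),2),((487,278),3),((487,236),4),((463,196),5),((423,175),6),((376,179),7),((339,204),8),((321,245),9),((326,287),10),((351,321),11)]
mk1=[((484,282),0),((487,240),1),((465,202),2),((424,180),3),((378,183),4),((340,209),5),((321,248),6),((326,291),7),((351,323),8),((389,341),9),((431,340),10),((466,319),11)]
for v,mk in((0,mk0),(1,mk1)):
    for uv,n in mk:
        if v==0 and n==2: continue
        obs.append((v,uv,"m",n))
obs+=[(0,(407,331),"d",(.031,0,.153)),(0,(405,277),"d",(None,0,.153)),(1,(457,288),"d",(.031,0,.153))]
def world(p,o):
    if o[2]=="b": q=np.array(o[3][:2]);z=o[3][2]
    elif o[2]=="m":
        t=o[3]*np.pi/6;rr=.055 if o[3]==0 else p[6];q=np.array([0,.085])+rr*np.array([np.cos(t),np.sin(t)]);z=.103
    else:
        x=o[3][0] if o[3][0] is not None else 0.;q=np.array([0,.085])+x*np.array([np.cos(p[3]),np.sin(p[3])]);z=o[3][2]
    c,s=np.cos(p[2]),np.sin(p[2])
    return np.array([c*q[0]-s*q[1]+p[0],s*q[0]+c*q[1]+p[1],z])
def res(p):
    e=[]
    for o in obs:
        st=S[o[0]];R=Ro.from_rotvec(st["orientation"]).as_matrix()
        P=world(p,o)+R@np.array([p[4],0,p[5]])
        e.append(W2P(m,st,P)-np.array(o[1])/k)
    return np.concatenate([np.concatenate(e),[p[4]/.002,p[5]/.002]])
q=least_squares(res,[.517,-.014,.19,.2,0,0,.056],loss="soft_l1")
print(q.x.round(4),q.cost);print(res(q.x)[:-2].reshape(-1,2).round(1).tolist())
p=q.x;c,s=np.cos(p[2]),np.sin(p[2]);R=np.array([[c,-s],[s,c]])
print("dial",R@[0,.085]+p[:2],"hatch",R@[0,-.04]+p[:2])
E
python3 fit.py
```

```text
[ 5.162e-01 -1.630e-02  1.931e-01  2.309e-01 -2.000e-04 -1.000e-04
  5.740e-02] 26.07444863114176
[[3.6, 0.3], [1.1, 2.6], [-2.8, 1.9], [-4.7, -1.9], [-3.1, -1.6], [3.1, -0.6], [0.0, -0.2], [0.1, -0.5], [0.5, -0.6], [0.2, -1.2], [0.5, 0.2], [-0.2, 0.2], [0.1, -0.4], [-0.2, 0.3], [-0.2, -0.2], [0.0, 0.0], [0.3, -0.3], [-0.1, 0.1], [0.3, 0.1], [-0.3, 0.2], [-0.1, 0.6], [-0.3, 0.3], [-0.2, -0.1], [0.3, 0.4], [0.1, -0.2], [0.0, 0.9], [-0.2, 0.6], [-0.5, -0.1], [0.1, -0.1], [-0.4, 1.1], [-0.2, 4.2], [1.0, -0.4]]
dial [0.49987788 0.06712065] hatch [ 0.52386314 -0.0555566 ]
```

```bash
python3 - <<'E'
from h import *
from workcell import *
a=.1931+.231+np.pi/2
D=np.array([.4999,.0671,0])
r.goto(D+[0,0,.23],ori(a)); r.line_to(D+[0,0,.145],max_speed=.08)
print(show(sensors.state()))
r.gripper_close(40); print(show(sensors.state()))
r.sleep(.3);s=sensors.state(); print(show(s))
R=Ro.from_rotvec(s["orientation"]).as_matrix();print("a",np.arctan2(R[1,0],R[0,0]),a,R[:,1])
im,d=cams.capture("wrist");cv2.imwrite("pics/g0.png",cv2.resize(im[:,:,::-1],(800,600)))
E
```

```text
{'time_s': 6.367, 'tool_pos': [0.5, 0.067, 0.145], 'contact_force': [-0.067, -0.895, -0.773], 'wrist_torque': [-0.009, 0.032, -0.026], 'opening': 0.085, 'joint_positions': [-0.012, 0.342, -0.384, 0.844, 0.0, -0.436]}
{'time_s': 7.017, 'tool_pos': [0.5, 0.067, 0.145], 'contact_force': [-0.499, 1.774, 3.95], 'wrist_torque': [0.271, 0.293, -0.019], 'opening': 0.013, 'joint_positions': [-0.011, 0.342, -0.385, 0.844, 0.0, -0.436]}
{'time_s': 7.317, 'tool_pos': [0.5, 0.067, 0.145], 'contact_force': [-1.552, 3.181, 5.896], 'wrist_torque': [0.516, 0.411, -0.029], 'opening': 0.013, 'joint_positions': [-0.011, 0.343, -0.385, 0.844, 0.0, -0.436]}
a 1.9950465432888107 1.9948963267948967 [-3.58297281e-06  4.10950554e-04 -9.99999916e-01]
```

View pics/g0.png

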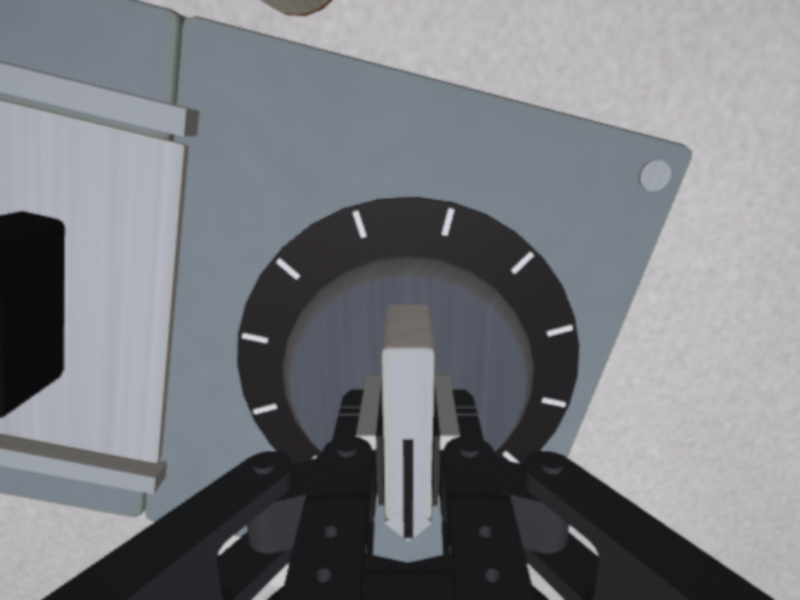

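```bash
cat >> h.py <<'E'
from workcell import r,sensors,cams,solve_ik
YAW=.1931
D=np.array([.4999,.0671,0])
def psi_now(s):
    R=Ro.from_rotvec(s["orientation"]).as_matrix();return (np.arctan2(R[1,0],R[0,0])-YAW-np.pi/2+np.pi)%(2*np.pi)-np.pi
def turn(ps,z=.147,pr=True):
    r.goto(D+[0,0,z],ori(YAW+ps+np.pi/2));s=sensors.state()
    if pr: print(round(s["time_s"],2),round(psi_now(s),3),np.round(s["contact_force"],1),np.round(s["wrist_torque"],3),np.round(s["tool_pos"],4),round(s["joint_positions"][5],2),flush=True)
    return s
E
python3 - <<'E'
from h import *
r.line_to(D+[0,0,.147]);
for p in (.231,.4,.6,.8,.95,1.047): 
    s=turn(p)
    if np.linalg.norm(s["contact_force"])>25: print("STOP");break
r.sleep(1.0);s=sensors.state();print(show(s),psi_now(s))
im,d=cams.capture("wrist");cv2.imwrite("pics/g1.png",cv2.resize(im[:,:,::-1],(800,600)))
E
```

```text
7.87 0.231 [  6.4   3.2 -18. ] [ 0.635 -1.102  0.057] [0.4997 0.0673 0.1454] -0.44
8.15 0.401 [  5.8   2.4 -17.2] [ 0.587 -1.12   0.097] [0.4997 0.0673 0.1455] -0.61
8.46 0.601 [  5.1   3.4 -18. ] [ 0.493 -1.117  0.046] [0.4997 0.0672 0.1454] -0.81
8.77 0.801 [  6.1   2.6 -16.9] [ 0.495 -1.11   0.052] [0.4997 0.0672 0.1454] -1.01
9.03 0.951 [  5.3   2.1 -19.1] [ 0.459 -1.153  0.058] [0.4998 0.0672 0.1455] -1.16
9.28 1.048 [  5.5   2.5 -19. ] [ 0.471 -1.166  0.091] [0.4997 0.0672 0.1454] -1.25
{'time_s': 10.283, 'tool_pos': [0.5, 0.067, 0.145], 'contact_force': [5.444, 2.636, -18.848], 'wrist_torque': [0.47, -1.14, 0.075], 'opening': 0.013, 'joint_positions': [-0.012, 0.343, -0.383, 0.846, 0.0, -1.252]} 1.0470574888593642
```

View pics/g1.png

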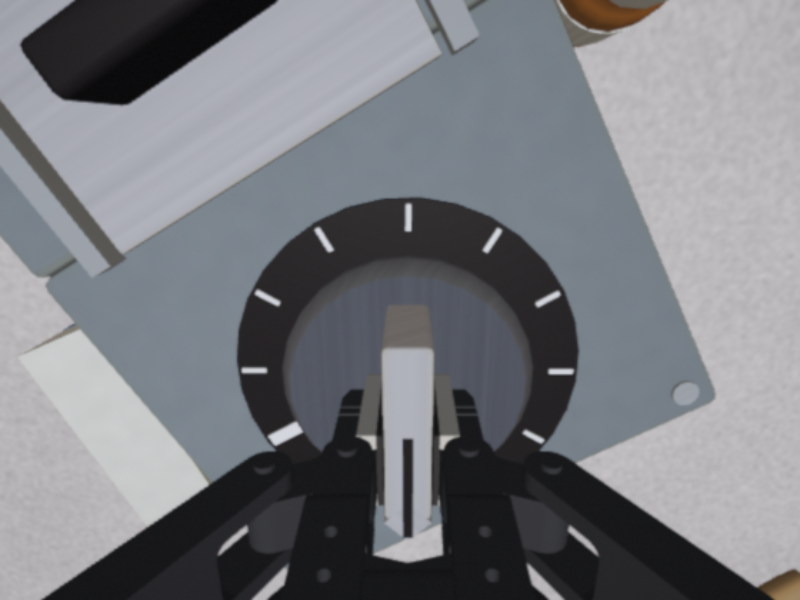

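```bash
python3 - <<'E'
from h import *
z=.1455
for p in (1.046,.8,.55,.3,.05,-.2,-.4,-.524): 
    s=turn(p,z)
    if np.linalg.norm(s["contact_force"])>25: print("STOP");break
r.sleep(1.0);s=sensors.state();print(show(s),psi_now(s))
im,d=cams.capture("wrist");cv2.imwrite("pics/g2.png",cv2.resize(im[:,:,::-1],(800,600)))
E
```

```text
10.58 1.046 [-0.4  3.5 -1.6] [0.426 0.088 0.051] [0.4998 0.0672 0.1453] -1.25
10.93 0.804 [ 0.6  3.  -2.3] [ 0.605  0.076 -0.034] [0.4998 0.0672 0.1454] -1.01
11.28 0.557 [ 0.2  2.9 -2.4] [ 0.696  0.071 -0.018] [0.4997 0.0672 0.1454] -0.76
11.62 0.308 [-0.1  4.2 -3.7] [ 0.913  0.083 -0.08 ] [0.4997 0.0673 0.1454] -0.51
11.97 0.059 [-0.7  5.7 -4.3] [ 1.154  0.09  -0.098] [0.4997 0.0673 0.1453] -0.26
12.32 -0.192 [-1.   5.  -3.9] [ 1.197  0.153 -0.047] [0.4997 0.0674 0.1454] -0.01
12.63 -0.392 [ 0.1  5.  -4.6] [ 1.229  0.112 -0.066] [0.4997 0.0674 0.1454] 0.19
12.88 -0.516 [-0.1  5.5 -4. ] [ 1.257  0.063 -0.078] [0.4997 0.0674 0.1454] 0.31
{'time_s': 13.883, 'tool_pos': [0.5, 0.067, 0.145], 'contact_force': [0.191, 5.885, -3.872], 'wrist_torque': [1.246, 0.053, -0.075], 'opening': 0.013, 'joint_positions': [-0.011, 0.342, -0.384, 0.845, 0.001, 0.31]} -0.5148020332182277
```

View pics/g2.png

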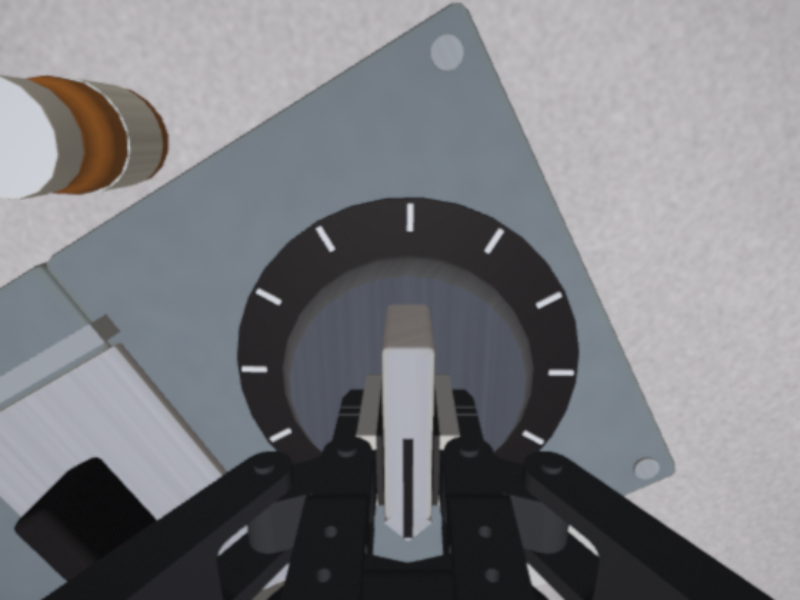

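```bash
python3 - <<'E'
from h import *
z=.1453
for p in (-.3,0,.3,.6,.9,1.15,1.25): s=turn(p,z)
base=None;bl=[];p=1.25;hist=[]
while p<1.95:
    p+=.02;s=turn(p,z,False)
    t=np.mean([s["wrist_torque"][2]]+[sensors.state()["wrist_torque"][2]]);
    print(round(p,3),round(psi_now(s),4),round(t,3),round(s["tau"][5],3),np.round(s["contact_force"],1))
    if p<1.34: bl.append(t);continue
    base=np.mean(bl)
    if abs(t-base)>.2:
        r.sleep(.1);t=sensors.state()["wrist_torque"][2];print("re",t)
    if abs(t-base)>.34 or np.linalg.norm(s["contact_force"])>30: break
print("base",base,"p",p)
r.sleep(.8)
s=sensors.state();print(show(s),psi_now(s),(s["wrist_torque"][2]-base)/.04)
im,d=cams.capture("wrist");cv2.imwrite("pics/g3.png",cv2.resize(im[:,:,::-1],(800,600)))
E
```

```text
14.26 -0.29 [-1.4  5.6 -2.2] [1.173 0.292 0.105] [0.4997 0.0674 0.1453] 0.09
14.65 0.01 [-0.6  4.5 -1.2] [1.151 0.317 0.075] [0.4997 0.0673 0.1453] -0.21
15.04 0.307 [-1.2  5.1 -1.3] [1.044 0.331 0.072] [0.4997 0.0673 0.1454] -0.51
15.43 0.6 [-1.1  5.7 -1.9] [1.035 0.372 0.063] [0.4997 0.0672 0.1453] -0.8
15.82 0.895 [-1.5  4.5 -1.2] [1.019 0.361 0.043] [0.4998 0.0672 0.1454] -1.1
16.18 1.142 [-0.2  5.2 -1.6] [0.939 0.351 0.016] [0.4999 0.0671 0.1454] -1.35
16.43 1.243 [-1.   4.8 -0.8] [1.009 0.35  0.022] [0.4999 0.0671 0.1454] -1.45
1.27 1.2628 0.106 -0.009 [-1.1  5.4 -1.7]
1.29 1.2828 0.054 -0.009 [-0.6  4.5 -0.5]
1.31 1.3027 0.065 -0.009 [-0.4  5.2 -0.6]
1.33 1.3228 0.078 -0.009 [-1.4  3.9 -0.7]
1.35 1.3428 0.006 -0.009 [-1.   4.6 -1.2]
1.37 1.3628 0.089 -0.009 [-1.3  4.9 -1.4]
1.39 1.3827 0.027 -0.009 [-2.   4.7 -2.3]
1.41 1.4028 0.051 -0.009 [-1.3  5.5 -1.4]
1.43 1.4228 0.119 -0.009 [-0.9  3.9 -1.2]
1.45 1.4428 0.033 -0.009 [-1.1  3.7 -1.9]
1.47 1.4627 0.012 -0.063 [-1.   4.4 -1.7]
1.49 1.4826 -0.105 -0.153 [-1.1  4.9 -2.7]
1.51 1.5024 -0.196 -0.245 [-0.8  5.  -1.4]
re -0.14814622348849696
1.53 1.5223 -0.25 -0.337 [-1.1  5.2 -1.1]
re -0.29013739540745836
base 0.07564429018171076 p 1.5300000000000002
{'time_s': 20.925, 'tool_pos': [0.5, 0.067, 0.145], 'contact_force': [-0.283, 5.829, -0.684], 'wrist_torque': [0.974, 0.245, -0.209], 'opening': 0.013, 'joint_positions': [-0.012, 0.342, -0.384, 0.844, 0.0, -1.727]} 1.5221697859922587 -7.1184753436069945
```

View pics/g3.png

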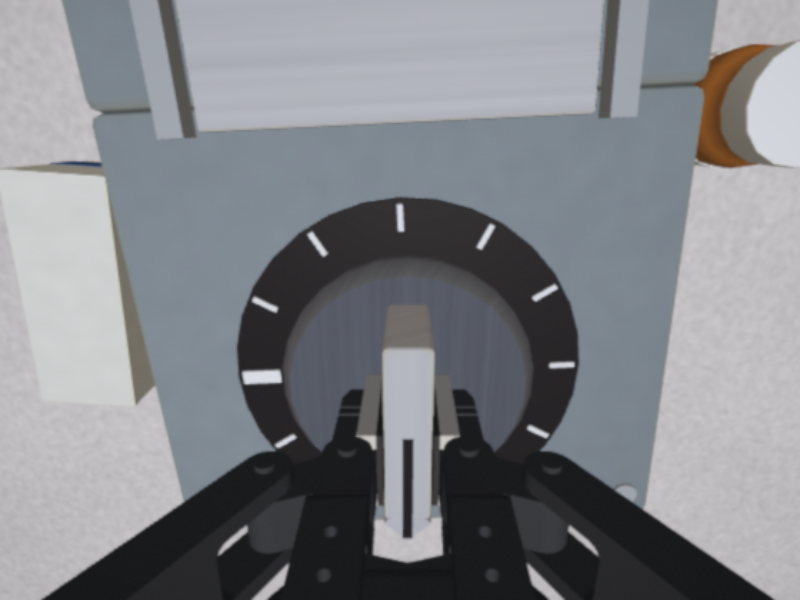

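```bash
python3 - <<'E'
from h import *
r.gripper_open();r.sleep(.2)
r.line_to(D+[0,0,.26],max_speed=.15)
H=np.array([.5239,-.0556,0])
r.goto(H+[0,0,.26],ori(YAW+np.pi/2));r.sleep(.2)
s=sensors.state();print(show(s))
im,d=cams.capture("wrist");cv2.imwrite("pics/h0.png",cv2.resize(im[:,:,::-1],(800,600)))
m=cams.camera_model("wrist")
c,sn=np.cos(YAW),np.sin(YAW);R=np.array([[c,-sn],[sn,c]])
for q in((-.03,-.008),(.03,-.008),(.03,.008),(-.03,.008)):
    P=[*(R@q+H[:2]),.138];print(q,(W2P(m,s,P)*1.4286).round(0))
for q in((.031,0),(-.032,0)):
    t=1.46+YAW;P=D[:2]+q[0]*np.array([np.cos(t),np.sin(t)]);print("bar",(W2P(m,s,[*P,.153])*1.4286).round())
E
```

```text
{'time_s': 24.167, 'tool_pos': [0.524, -0.055, 0.26], 'contact_force': [-0.317, 0.011, -0.428], 'wrist_torque': [0.035, -0.011, 0.028], 'opening': 0.085, 'joint_positions': [-0.244, 0.29, -0.136, 1.144, 0.0, -0.438]}
(-0.03, -0.008) [391. 246.]
(0.03, -0.008) [392. 353.]
(0.03, 0.008) [421. 353.]
(-0.03, 0.008) [422. 246.]
bar [716. 318.]
bar [594. 305.]
```

View pics/h0.png

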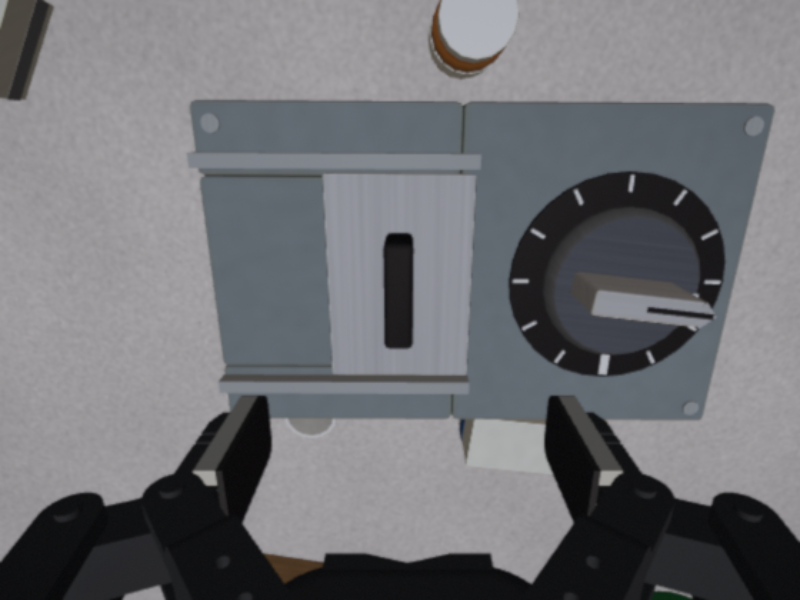

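```bash
python3 - <<'E'
from h import *
yd=np.array([-np.sin(YAW),np.cos(YAW),0])
H=np.array([.5239,-.0556,0])-.0038*yd-.0015*np.array([np.cos(YAW),np.sin(YAW),0])
r.line_to(H+[0,0,.138],max_speed=.1);print(show(sensors.state()))
r.gripper_close(30);r.sleep(.2);s=sensors.state();print(show(s))
p0=np.array(s["tool_pos"])
hit=r.line_to(p0-.080*yd,max_speed=.05,until_force=14)
s=sensors.state();print(hit,show(s),"moved",np.dot(np.array(s["tool_pos"])-p0,-yd))
im,d=cams.capture("side");cv2.imwrite("pics/s1.png",cv2.resize(im[120:300,200:440,::-1],(800,600)))
im,d=cams.capture("wrist");cv2.imwrite("pics/h1.png",cv2.resize(im[:,:,::-1],(800,600)))
E
```

```text
{'time_s': 25.583, 'tool_pos': [0.524, -0.06, 0.139], 'contact_force': [0.382, 0.599, 0.5], 'wrist_torque': [0.075, 0.018, -0.04], 'opening': 0.085, 'joint_positions': [-0.252, 0.387, -0.335, 0.848, -0.0, -0.445]}
{'time_s': 26.417, 'tool_pos': [0.523, -0.06, 0.138], 'contact_force': [-1.03, -4.796, 2.711], 'wrist_torque': [-0.932, 0.159, -0.117], 'opening': 0.015, 'joint_positions': [-0.253, 0.388, -0.335, 0.847, -0.001, -0.445]}
True {'time_s': 27.725, 'tool_pos': [0.537, -0.129, 0.138], 'contact_force': [0.088, 2.665, 6.511], 'wrist_torque': [0.39, 0.069, -0.155], 'opening': 0.016, 'joint_positions': [-0.371, 0.432, -0.263, 0.877, 0.004, -0.564]} moved 0.07019588863956776
```

View pics/h1.png

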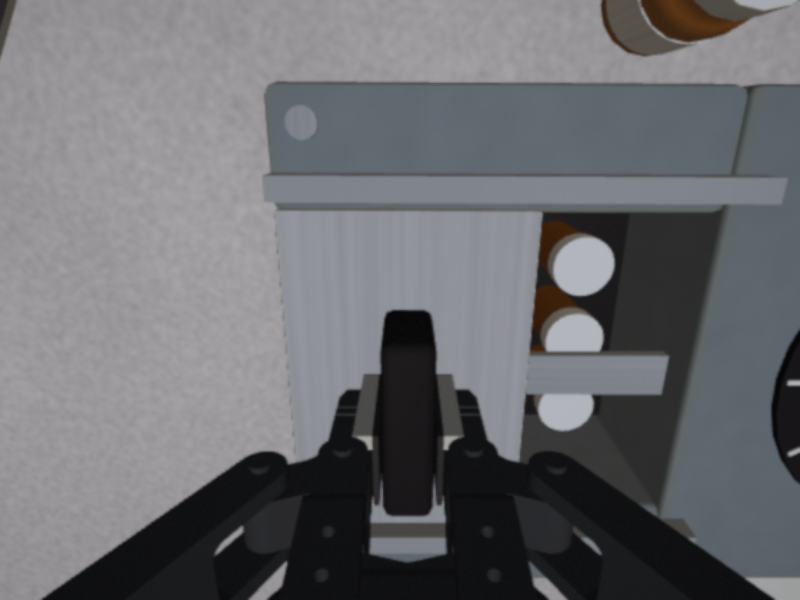

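```bash
python3 - <<'E'
from h import *
yd=np.array([-np.sin(YAW),np.cos(YAW),0])
s=sensors.state();p0=np.array(s["tool_pos"])
hit=r.line_to(p0-.010*yd,max_speed=.02,until_force=12)
s=sensors.state();print(hit,show(s),"moved",np.dot(np.array(s["tool_pos"])-p0,-yd))
E
```

```text
True {'time_s': 28.083, 'tool_pos': [0.537, -0.129, 0.138], 'contact_force': [0.654, 2.616, 5.828], 'wrist_torque': [0.201, 0.032, -0.192], 'opening': 0.015, 'joint_positions': [-0.373, 0.433, -0.262, 0.88, 0.006, -0.567]} moved 4.9456308730446924e-05
```

```bash
python3 - <<'E'
from h import *
s=sensors.state();p=np.array(s["tool_pos"])
r.gripper_open();r.sleep(.2);r.line_to([p[0],p[1],.30],max_speed=.15)
H=np.array([.5239,-.0556,0]);r.goto(H+[0,0,.30],ori(YAW+np.pi/2));r.sleep(.2)
s=sensors.state();print(show(s))
im,d=cams.capture("wrist");cv2.imwrite("pics/f0.png",cv2.resize(im[:,:,::-1],(800,600)))
im,d=cams.capture("scene");cv2.imwrite("pics/f1.png",im[:,:,::-1])
m=cams.camera_model("wrist");t=1.46+YAW
for L in(.031,-.032):print("bar",(W2P(m,s,[*(D[:2]+L*np.array([np.cos(t),np.sin(t)])),.153])*1.4286).round())
c,sn=np.cos(YAW),np.sin(YAW);R=np.array([[c,-sn],[sn,c]])
for q in((-.03,-.078),(.03,-.078),(.03,-.062),(-.03,-.062)):
    print(q,(W2P(m,s,[*(R@q+H[:2]),.138])*1.4286).round(0))
a0=cv2.imread("pics/scene0.png").astype(int);df=np.abs(a0-im[:,:,::-1]).max(2)
cv2.imwrite("pics/diff.png",np.clip(df*3,0,255).astype(np.uint8))
E
```

```text
{'time_s': 30.8, 'tool_pos': [0.524, -0.056, 0.3], 'contact_force': [0.082, -0.245, 0.102], 'wrist_torque': [0.044, -0.051, 0.005], 'opening': 0.085, 'joint_positions': [-0.246, 0.274, -0.054, 1.243, -0.0, -0.438]}
bar [677. 293.]
bar [570. 282.]
(-0.03, -0.078) [276. 231.]
(0.03, -0.078) [284. 326.]
(0.03, -0.062) [310. 326.]
(-0.03, -0.062) [303. 231.]
```

View pics/f0.png

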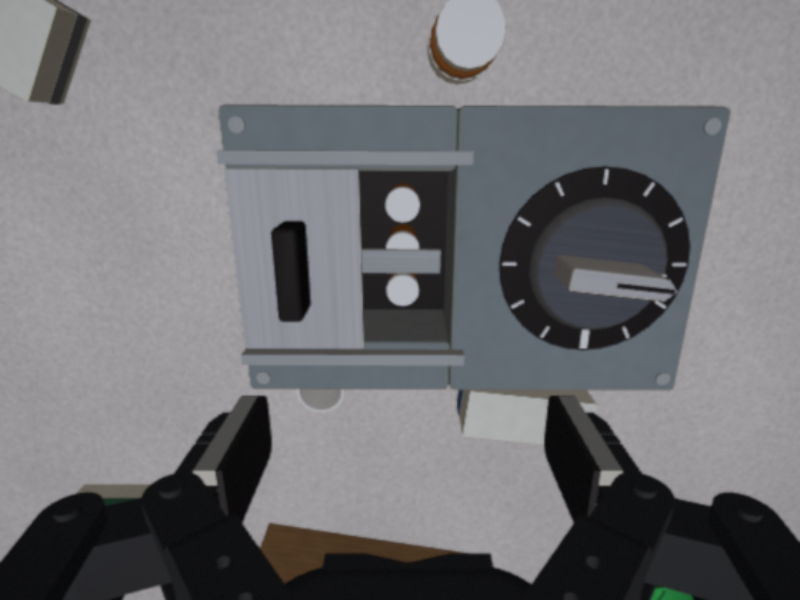

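View pics/diff.png

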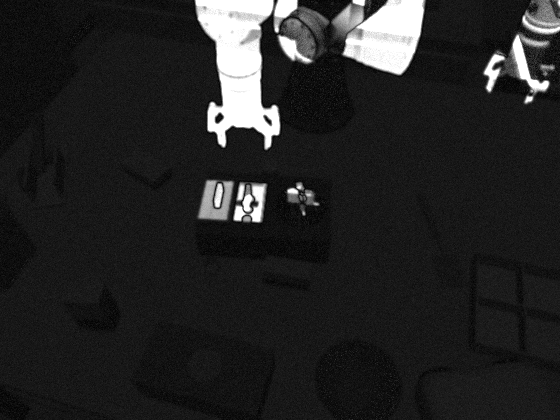

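```bash
python3 -c "
from workcell import r
print(r.hand_in())"
```

```text
the job is handed in; nothing more can be done
None
```

The strongbox is unlocked, its hatch is fully open, and I've handed the job in. My checks all passed, and no verdict is reported.

**Dial:**
- I turned it left to 1.047 rad and held for 1 s, then right to about -0.515 rad (target -0.524) and held for 1 s. Wrist pictures showed the bar lined up with a ring mark at both pauses.
- I then turned it left in small steps. First touch of the sprung stop came at about 1.46 rad, and I held it for about 1 s at roughly 7–8 N before letting go.
- It stayed at about 1.46 rad.

**Hatch:** I slid it 70 mm, and a second light push moved it no further, so it was against its end. I then let go.

**Final checks:**
- The last pictures show the hatch fully open and the gripper clear.
- Comparing the scene view before and after, only the dial, the hatch and the arm had changed.
- The clock stood at about 31 s of the 70 s allowed.

**Small disagreements:**
- The scene and side cameras placed the box about 6–7 mm apart, so I used the wrist camera instead.
- The hatch grip appeared about 4 mm further from the dial than the box geometry predicted, so I centred the grasp on where I saw it.
- Lifting the gripper 2 mm while it held the dial pulled upward on the bar with about 18 N during the first turn. I lowered it back before the second turn.

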